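Put the spray can away upright and shut the cupboard

ROBOT

A 6-joint arm with a two-finger parallel gripper is mounted at the origin on the work surface; the furniture and walls round the work are solid. World frame = base frame: x ahead of the robot, y to its left, z up, the work surface at z = 0. Lengths are in mm, angles in rad, forces in N, time in s.
With the tool pointing down it reaches from about 400 to 925 mm from the base axis. Payload 12.5 kg.
Tool frame: the origin (TCP) lies on the mounting face of the last link; the fingertips stand 190 mm ahead of it and the grasp point (between the pads) lies 171 mm ahead of it; x points along the fingers, y is the direction in which the jaws open and shut, and the axes are right-handed (so a half turn about x gives the same grasp; the last joint's range is limited). The gripper opens to 95 mm and grips with 3 to 60 N. Pads are 20 mm wide; open, the fingers measure 119 mm over their backs; the gripper's body (75 mm by 180 mm) begins 59 mm behind the grasp point.
Start: joints at [-1.242, 0.491, 1.559, -0, 1.092, -0.106], TCP at [263.287, -566.838, 404.761] pointing down, gripper open.
Joint ranges: [-3.1, 3.1], [-0.84, 2.19], [0.05, 2.79], [-1.13, 4.28], [0.06, 2.93], [-2.69, 2.69]. Speed limits (rad/s): [2.22, 2.22, 2.79, 3.14, 3.14, 3.14].

INTERFACE

Orientations are given as [roll, pitch, yaw] about the fixed x, y, z axes, in that order (R = Rz(yaw) Ry(pitch) Rx(roll)).
In Python, from cell import env, eyes gives the robot as it stands. The module is installed in compiled form; this text tells all that it offers.
- The arm moves only by the tool jog_arm, never from a script. Its argument "deltas" is one flat list of numbers, 7 for each row, row after row: the shift along the tool's x, y, z in mm, then the turn, a rotation vector about the tool's x, y, z in rad, then the opening, from 0 (shut) to 1 (fully open). A call has 1 to 10 rows; each row shifts and turns the pose as measured when the row begins, along the tool's axes as they then stand; what a row does not reach is not made up. A row lasts 1/8 s, in which the tool goes at most 62.5 mm and 10.7 degrees, less where a joint would pass 70% of its speed; a pose out of reach is approached as far as the arm can. A call is refused whole if a number of a shift passes 62.5 or a number of a turn 0.188, either way. A call with a gripper value outside its range is refused whole. The fingers move at their own pace and stop on an object; the grip force is fixed at half the most. Time passes only in rows, so rows that do not move let the fingers close. It gives the time, the measured TCP pose, the force and the opening at its end, in the units of the state.
- env.state(): the state, without advancing time (a new reading comes with each control period).
- eyes.read_camera(name): name is "side" or "top" or "wrist"; returns a dict with "image" (420x560x3 uint8, red, green, blue), "fovy" (degrees; the focal length in pixels is half the picture's height over the tangent of half this angle, whatever the lens; pixels are square), "cx", "cy" (the principal point, pixels), "dist" ([k1, k2, p1, p2, k3] as OpenCV has them; the pictures are not rectified), "world_from_camera" (4x4, takes a point from camera to world coordinates). Camera axes: x right, y up, looking along -z (the intrinsics and any distortion apply to the point x, -y, -z); pixel columns grow to the right and rows downward; lengths in mm; the calibration is good to about 2 mm. A picture is of the moment at which its call begins. There is no depth.
- env.job_done(): hands the job in, once; it reports no verdict.
The state is a dict: "t": time; "joints": joint angles; "qvel": joint speeds; "tau": joint torques, N m; "eef_pos": TCP position; "tcp_rot": TCP orientation; "ft_force": force on the tool from outside, world axes, zero at the start; "moment": the same for the moment, N m; "opening": opening from 0.0 (shut) to 1.0 (fully open).
Only numpy, scipy, OpenCV 4.12 (cv2) and the standard library are available. Lean on these libraries where they do the work, as an engineer would, in place of code of your own. Each camera call takes 0.05 s, during which the arm holds its last target.

TASK

Put the spray can away: slide it across the desk, always standing upright, right into the empty left-hand bay of the small cupboard, clear of the door, and then push the door fully shut. Only push the can, gently and low down or it will tip; do not lift it. Leave the glue stick and the stapler where they stand.

Things in the scene. Friction and masses are not known exactly. Their poses are not given: they have to be found in the camera images.
- spray_can: Slim metal spray can of air duster (grey and aluminium, black trigger head) standing on the desk, 0.2 to 0.45 kg. Round body 60 mm across, straight up to 145 mm, then a shoulder; 190 mm tall in all. Origin: centre of its underside; z up along the can. Which way the trigger faces does not matter. Pushed above about 35 mm it may tip over instead of sliding; a lean over 0.25 rad counts as tipped.
- cupboard: Small pale wooden cupboard, no floor, fixed, 230 mm wide (y), 118 deep (x), 227 high. Origin: on the desk, middle of its front plane; x points level to its back, y to the left as one faces it, z up. Walls and top 12 mm. A divider (y -5 to +3 mm) splits it: the left bay (y +3 to +103 mm, 112 deep, 215 high) is empty, for the can; the right bay holds tape rolls and small stock.
- bay_mouth (a point): Point on the desk in the middle of the mouth of the left bay (100 mm wide), in the front plane of the cupboard, at y = +53 mm in the cupboard's frame; same axes as the cupboard.
- door (a joint): Angle of the cupboard's door in rad: 0 = shut on the cupboard's front, growing as it swings out, to 2.1. It starts wide open, stays where it is left and turns easily. Leaf 228 mm wide, 14 thick, from 3 to 224 mm above the desk; a small knob on the outer face (30 mm from the free edge, 194 mm above the desk) stands 45 mm off it.
- door_hinge (a point): Point on the door's upright hinge axis, 14 mm in front of the cupboard's front plane at its right end, in the plane of the door's outer face, 114 mm above the desk. At door angle q the leaf runs from here along (-sin q, cos q) in the cupboard's x, y, and its outer face looks along (-cos q, -sin q).
- glue_stick: Glue stick, 24 mm across, 92 mm tall, standing on the desk; to be left alone. Origin: centre of its underside.
- stapler: Stapler, 130 x 34 x 48 mm, standing on the desk; to be left alone. Origin: centre of its underside.

How it is judged (in metres and radians):
On the way, in this order (a step that is already met when the one before it is completed fails the run):
1. the can stands upright inside the left bay, wholly behind the front of the cupboard, with the door still open (x of spray_can in the frame of bay_mouth above 0.03 m and y of spray_can in the frame of bay_mouth between -0.03 and 0.03 m and angle between spray_can's own z axis and vertical below 0.1 rad and value of joint door above 0.6 rad), for 0.2 s.
2. the door is shut (value of joint door below 0.05 rad), for 0.2 s.
At the end, for the whole second after the job is handed in: The can stands upright (within 0.06 rad) and at rest in the left bay, and the door is shut to within 0.05 rad (value of joint door below 0.05 rad and x of spray_can in the frame of bay_mouth between 0.027 and 0.09 m and y of spray_can in the frame of bay_mouth between -0.03 and 0.03 m and angle between spray_can's own z axis and vertical below 0.06 rad and linear speed of spray_can below 0.02 m/s); the robot touches nothing.
It fails at once if the can leans more than 0.25 rad (angle between spray_can's own z axis and vertical above 0.25 rad).
It fails at once if the can is lifted off the desk (upright and more than 4 mm up, or more than 10 mm up in any pose) (height (world z) of spray_can above 0.01 m or (height (world z) of spray_can above 0.004 m and angle between spray_can's own z axis and vertical below 0.08 rad)).
It fails at once if the fingers press the can with more than 25 N (contact force between the fingers and spray_can above 25 N).
It fails at once if the glue stick or the stapler is moved more than 30 mm (distance of any of glue_stick, stapler from where it was at the start of the episode above 0.03 m).
It also fails if it takes over 54 s, if anything falls off the work surface, if the arm or the gripper's body presses on something with over 40 N, if the wrist force passes 120 N, or if a joint passes its speed limit or range.

## Working session

There is one attempt and no reset: what is moved stays moved. The work goes in short steps, Python scripts to look and compute and a tool call to move; the robot and the scene stay as the last step left them, time stands still between calls to the robot, and variables do not carry over. Pictures are saved under pics/ and viewed, and the job is handed in when it is done.

Besides the shell and the picture viewer there is one more tool, called as name(argument=value, ...), one argument or row to a line, values as JSON. jog_arm: Moves the arm, as the interface text tells. Its arguments: {"type":"object","properties":{"deltas":{"type":"array","items":{"type":"number"}}},"required":["deltas"]}

```bash
mkdir -p pics; ls
python3 - <<'E'
from cell import env, eyes
import cv2, numpy as np
print(env.state())
for n in ["side","top","wrist"]:
    c=eyes.read_camera(n)
    cv2.imwrite(f"pics/{n}0.png",c["image"][:,:,::-1])
    print(n,c["fovy"],c["cx"],c["cy"],c["dist"],np.round(c["world_from_camera"],3).tolist())
E
```

```text
pics
{'t': 0.0, 'joints': array([-1.24158775e+00,  4.91550359e-01,  1.55946946e+00, -1.81696377e-06,
        1.09168097e+00, -1.05605583e-01]), 'qvel': array([ 7.26547753e-04, -9.34662505e-04,  6.27457178e-04, -3.90959556e-04,
        3.31188266e-04, -1.29892740e-05]), 'tau': array([-2.47808675e-03, -6.12649012e+01, -2.58180410e+01,  6.91357744e-02,
        4.82788298e-02, -9.25320910e-05]), 'eef_pos': array([ 263.28063237, -566.79704164,  404.16045334]), 'tcp_rot': array([-1.67494772,  1.56968818,  1.90145993]), 'ft_force': array([1.08550433, 0.45128962, 0.20496844]), 'moment': array([-0.03894932,  0.01944758, -0.00355709]), 'opening': 1.0002352038573883}
side 55.50335325527082 275.66350995267436 211.53304216323082 [-0.07406248  0.          0.          0.          0.        ] [[0.928, 0.234, -0.288, 332.637], [-0.371, 0.576, -0.728, -870.247], [-0.005, 0.783, 0.622, 703.726], [0.0, 0.0, 0.0, 1.0]]
top 49.515934431380565 272.2099704729952 210.87793970266708 [0.01050969 0.         0.         0.         0.        ] [[-0.001, 0.995, -0.095, 525.392], [-1.0, -0.002, -0.01, -164.952], [-0.01, 0.095, 0.995, 1277.054], [0.0, 0.0, 0.0, 1.0]]
wrist 65.69366037454867 276.8217839647115 209.5174719611138 [-0.00396546  0.          0.          0.          0.        ] [[0.421, 0.866, 0.269, 339.847], [-0.907, 0.403, 0.124, -532.333], [-0.001, -0.296, 0.955, 385.389], [0.0, 0.0, 0.0, 1.0]]
```

View pics/side0.png

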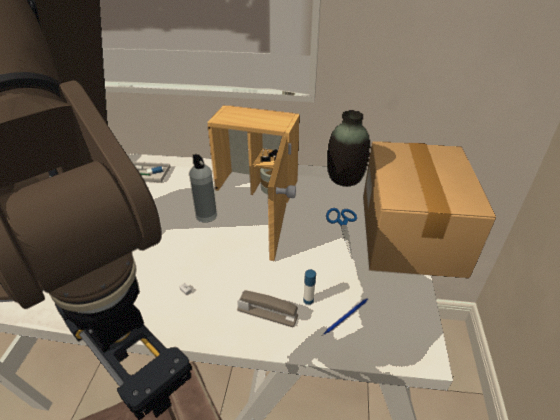

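View pics/top0.png

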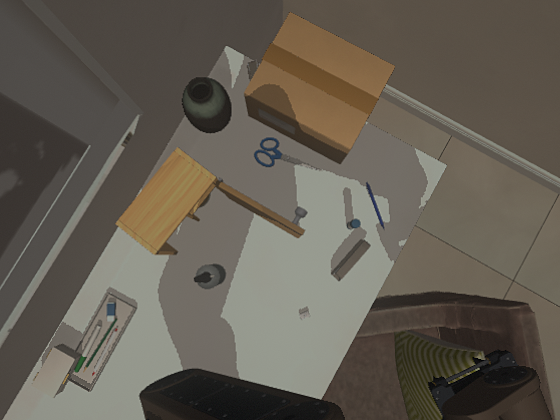

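View pics/wrist0.png

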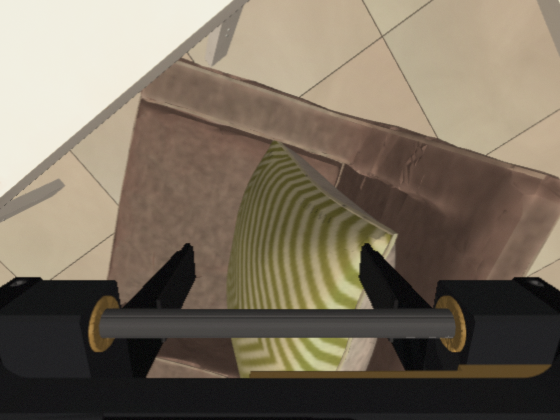

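```bash
cat > h.py <<'E'
import numpy as np, cv2
from cell import env, eyes
def K(c):
    f=210/np.tan(np.radians(c["fovy"])/2)
    return np.array([[f,0,c["cx"]],[0,f,c["cy"]],[0,0,1.]])
def pix2z(c,uv,z):
    uv=np.array(uv,float).reshape(-1,1,2)
    p=cv2.undistortPoints(uv,K(c),np.array(c["dist"])).reshape(-1,2)
    T=np.array(c["world_from_camera"])
    d=np.c_[p[:,0],-p[:,1],-np.ones(len(p))]@T[:3,:3].T
    o=T[:3,3]; z=np.broadcast_to(z,len(p))
    return o+d*((z-o[2])/d[:,2])[:,None]
def proj(c,P):
    T=np.array(c["world_from_camera"]); P=np.atleast_2d(np.array(P,float))
    q=(P-T[:3,3])@T[:3,:3]; q=q*[1,-1,-1]
    return cv2.projectPoints(q,np.zeros(3),np.zeros(3),K(c),np.array(c["dist"]))[0].reshape(-1,2)
E
python3 - <<'E'
import cv2
a=cv2.imread("pics/top0.png"); 
cv2.imwrite("pics/top0c.png",cv2.resize(a[130:330,100:360],None,fx=3,fy=3,interpolation=cv2.INTER_CUBIC))
a=cv2.imread("pics/side0.png"); 
cv2.imwrite("pics/side0c.png",cv2.resize(a[95:345,150:390],None,fx=2.4,fy=2.4,interpolation=cv2.INTER_CUBIC))
E
```

```text
(no output)
```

View pics/top0c.png

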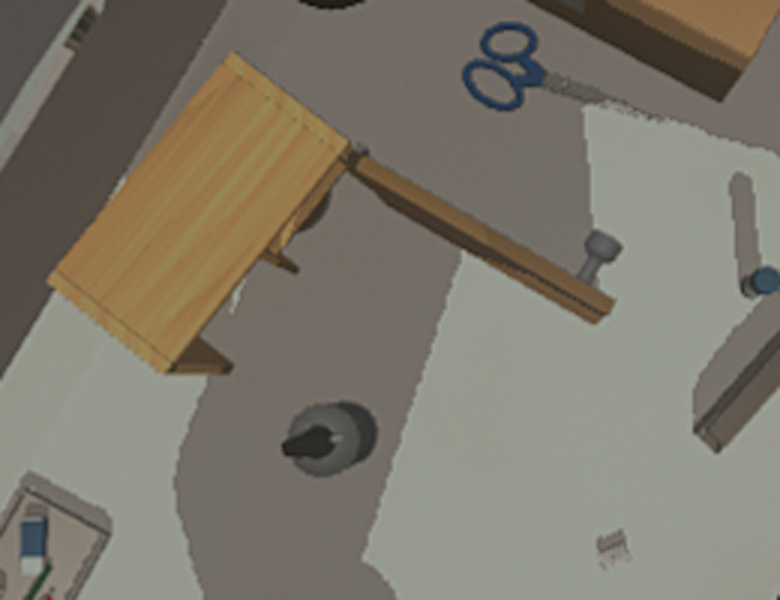

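View pics/side0c.png

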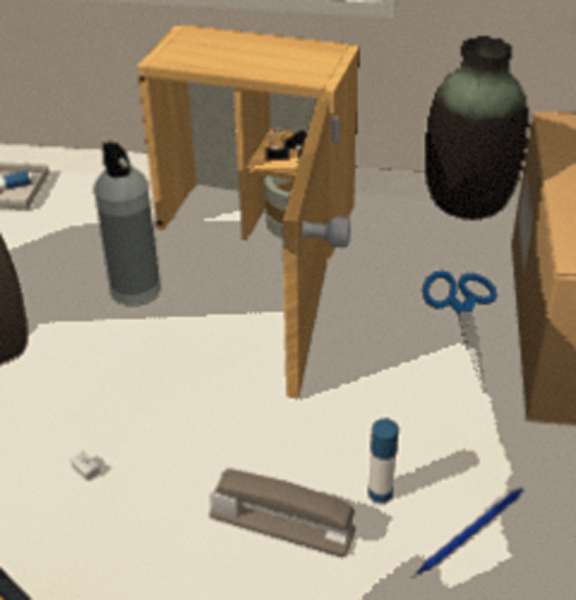

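```bash
cat > fit.py <<'E'
from h import *
from scipy.optimize import least_squares
def cupw(p,L):
    x,y,a=p; L=np.atleast_2d(np.array(L,float)); c,s=np.cos(a),np.sin(a)
    return np.c_[x+c*L[:,0]-s*L[:,1], y+s*L[:,0]+c*L[:,1], L[:,2]]
E
python3 - <<'E'
from fit import *
t=eyes.read_camera("top"); s=eyes.read_camera("side")
L=[[118,-115,227],[0,-115,227],[0,115,227],[118,115,227]]
ut=np.array([[233,53],[350,150],[165,373],[48,281]])/3+[100,130]-.33
Ls=[[0,115,227],[118,115,227],[118,-115,227],[0,109,0]]
us=np.array([[142,70],[180,27],[358,45],[160,226]])/2.4+[150,95]-.3
print(pix2z(t,ut,227))
f=lambda p: np.r_[(proj(t,cupw(p,L))-ut).ravel(),(proj(s,cupw(p,Ls))-us).ravel()]
c0=pix2z(t,ut,227); m=(c0[1]+c0[2])/2; d=c0[0]-c0[1]
r=least_squares(f,[m[0],m[1],np.arctan2(d[1],d[0])],loss='soft_l1'); p=r.x
print(p,np.round(f(p),1))
# can
g=lambda q: np.r_[(proj(t,[[q[0],q[1],145]])[0]-(np.array([329,440])/3+[100,130]-.33))]
q=least_squares(g,[500,-100]).x
print("can top",q)
print("can side base", pix2z(s,np.array([[111,292],[159,290],[137,305]])/2.4+[150,95]-.3,0))
# door free edge top
hz=cupw(p,[[-14,-115,224]])[0]; print("hinge",hz)
e=pix2z(t,np.array([[612,304],[596,322],[350,150]])/3+[100,130]-.33,224); print(e)
# leaf dir: (-sin q, cos q) local
for pt in e[:2]:
    dd=pt[:2]-hz[:2]; a=p[2]; l=np.array([np.cos(a)*dd[0]+np.sin(a)*dd[1],-np.sin(a)*dd[0]+np.cos(a)*dd[1]])
    print(l,np.linalg.norm(l),np.arctan2(-l[0],l[1]))
c,sn=np.cos(p[2]),np.sin(p[2]); bm=cupw(p,[[0,53,0]])[0]
dd=q-bm[:2]; print("mouth",bm,"can in mouth",[c*dd[0]+sn*dd[1],-sn*dd[0]+c*dd[1]])
# overlay
ti=t["image"][:,:,::-1].copy(); si=s["image"][:,:,::-1].copy()
th=np.linspace(0,6.28,40)
B=[[x,y,z] for x in (0,118) for y in (-115,115) for z in (0,227)]+[[0,3,0],[0,103,0],[0,3,215],[0,103,215]]
for cam,im in((t,ti),(s,si)):
    for P,col in ((cupw(p,B),(0,0,255)),(np.c_[q[0]+30*np.cos(th),q[1]+30*np.sin(th),0*th],(0,255,0)),(np.c_[q[0]+30*np.cos(th),q[1]+30*np.sin(th),0*th+145],(255,0,255))):
        for u in proj(cam,P): cv2.circle(im,tuple(int(round(v*8)) for v in u),6,col,-1,shift=3)
cv2.imwrite("pics/ov0.png",np.hstack([cv2.resize(ti[130:330,100:330],None,fx=1.73,fy=1.73),cv2.resize(si[95:295,180:400],None,fx=1.73,fy=1.73)]))
E
```

```text
[[776.49424612  68.0862078  227.        ]
 [699.41788224 -24.50102042 227.        ]
 [526.85973983 115.54849003 227.        ]
 [597.6799238  207.63780406 227.        ]]
[614.92957836  45.32482713   0.90442962] [ 0.5 -0.7  0.6 -2.5 -0.4  1.  -0.7  0.1 -2.2 -1.5 -1.4 -0.9  1.1  0.7
  0.2  2.3]
can top [471.9838862    1.11355107]
can side base [[443.40808065  16.84495333   0.        ]
 [496.58672318  -0.74658382   0.        ]
 [465.90433764 -17.7734273    0.        ]]
hinge [696.6740636  -36.76560551 224.        ]
[[ 579.41433174 -227.52684686  224.        ]
 [ 565.57198469 -215.11555096  224.        ]
 [ 699.91507256  -24.09975281  224.        ]]
[-222.43443809  -25.74134157] 223.91894943266217 1.6860093471845956
[-221.23468299   -7.18840581] 221.35143580786195 1.6032771187029469
mouth [573.26772465  78.0859313    0.        ] can in mouth [np.float64(-123.11287595576356), np.float64(32.03721310107436)]
```

View pics/ov0.png

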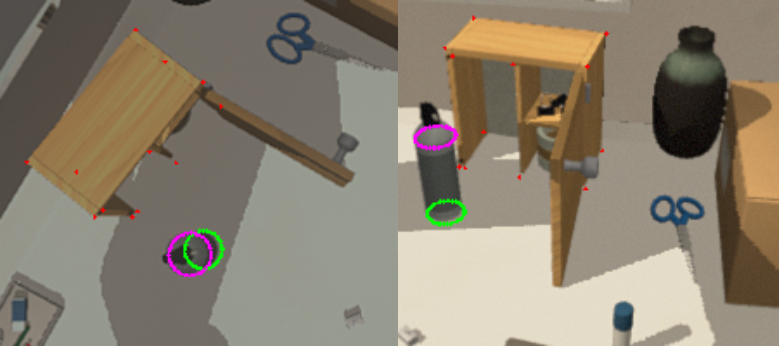

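Run:
```python
from h import *
from scipy.spatial.transform import Rotation as Ro
s=env.state(); R=Ro.from_euler('xyz',s['tcp_rot']).as_matrix(); print(R.round(3))
c=eyes.read_camera("wrist"); T=np.array(c["world_from_camera"]); print("cam in tool",R.T@(T[:3,3]-s['eef_pos']), (R.T@T[:3,:3]).round(2))
t=eyes.read_camera("top")
print(pix2z(t,[[353,224],[350,258],[340,160],[247,95],[303,235]],[92,48,150,150,224]).round())
```

```text
[[-0.     0.421 -0.907]
 [ 0.    -0.907 -0.421]
 [-1.    -0.    -0.   ]]
cam in tool [ 18.87131559   0.99671841 -83.968804  ] [[ 0.    0.3  -0.96]
 [ 1.   -0.    0.  ]
 [-0.   -0.96 -0.3 ]]
[[ 604. -364.   92.]
 [ 516. -361.   48.]
 [ 761. -324.  150.]
 [ 930.  -90.  150.]
 [ 570. -226.  224.]]
```

```bash
cat > plan.py <<'E'
from h import *
from scipy.spatial.transform import Rotation as Ro, Slerp
def rot(al,be,flip=True):
    x=np.array([np.cos(al)*np.cos(be),np.sin(al)*np.cos(be),-np.sin(be)])
    y=np.array([np.sin(al),-np.cos(al),0])*(1 if flip else -1)
    return np.c_[x,y,np.cross(x,y)]
def rows(tipgoal,Rg,n,op,tip=190,start=None):
    s=env.state()
    R0=Ro.from_euler('xyz',s['tcp_rot']) ; p0=np.array(s['eef_pos'])
    if start: p0,R0=start
    Rg=Ro.from_matrix(Rg); pg=np.array(tipgoal,float)-tip*Rg.as_matrix()[:,0]
    sl=Slerp([0,1],Ro.concatenate([R0,Rg])); out=[]
    for i in range(n):
        a,b=sl(i/n),sl((i+1)/n); dp=(pg-p0)/n
        out.append(np.r_[a.inv().apply(dp),(a.inv()*b).as_rotvec(),op])
    print("TCP goal",pg.round(1),"rotang",(R0.inv()*Rg).magnitude().round(3))
    for r in out: print(','.join(f"{v:.1f}" if k<3 else f"{v:.3f}" for k,v in enumerate(r)),end=',\n')
    return pg,Rg
def st():
    s=env.state(); R=Ro.from_euler('xyz',s['tcp_rot']).as_matrix()
    print("t",s['t'],"tcp",s['eef_pos'].round(1),"tip",(s['eef_pos']+190*R[:,0]).round(1),"az",np.arctan2(R[1,0],R[0,0]).round(3),"dep",np.arcsin(-R[2,0]).round(3),"ydir",R[:,1].round(3),"j",s['joints'].round(2),"F",s['ft_force'].round(1),"op",round(s['opening'],2))
E
python3 - <<'E'
from plan import *
st()
a=rows([400,-75,240],rot(.7,.87),10,.42)
E
```

```text
t 0.35 tcp [ 263.3 -566.8  404.6] tip [ 263.3 -566.8  214.6] az 1.906 dep 1.571 ydir [ 0.421 -0.907 -0.   ] j [-1.24  0.49  1.56 -0.    1.09 -0.11] F [-0.8 -0.2  0.7] op 1.0Traceback (most recent call last):
  File "<stdin>", line 3, in <module>
  File "plan.py", line 16, in rows
    print("TCP goal",pg.round(1),"rotang",(R0.inv()*Rg).magnitude().round(3))
                                          ^^^^^^^^^^^^^^^^^^^^^^^^^^^^^^^
AttributeError: 'float' object has no attribute 'round'
```

```bash
sed -i 's/(R0.inv()\*Rg).magnitude().round(3)/round(float((R0.inv()*Rg).magnitude()),3)/' plan.py
python3 - <<'E'
from plan import *
a=rows([400,-75,240],rot(.7,.87),10,.42)
E
```

```text
TCP goal [ 306.3 -153.9  385.2] rotang 0.747
1.9,-35.6,-21.3,-0.025,0.070,-0.009,0.420,
3.8,-35.1,-22.0,-0.025,0.070,-0.009,0.420,
5.7,-34.4,-22.5,-0.025,0.070,-0.009,0.420,
7.6,-33.8,-23.0,-0.025,0.070,-0.009,0.420,
9.5,-33.1,-23.2,-0.025,0.070,-0.009,0.420,
11.4,-32.5,-23.3,-0.025,0.070,-0.009,0.420,
13.3,-31.7,-23.3,-0.025,0.070,-0.009,0.420,
15.2,-31.0,-23.1,-0.025,0.070,-0.009,0.420,
17.1,-30.3,-22.7,-0.025,0.070,-0.009,0.420,
19.0,-29.6,-22.2,-0.025,0.070,-0.009,0.420,
```

jog_arm(
  deltas=[2, -36, -21, -0.025, 0.07, -0.009, 0.42, 4, -35, -22, -0.025, 0.07, -0.009, 0.42, 6, -34, -22.5, -0.025, 0.07, -0.009, 0.42, 8, -34, -23, -0.025, 0.07, -0.009, 0.42, 10, -33, -23, -0.025, 0.07, -0.009, 0.42],
)

```text
t: 0.98
eef_pos: [284.7, -356.3, 392.8]
tcp_rot: [-3.081, 1.208, 0.623]
ft_force: [-0.1, 0.1, -0.7]
opening: 0.534
```

Run:
```python
from plan import *
st()
a=rows([400,-75,240],rot(.7,.87),7,.42)
```

```text
t 0.975 tcp [ 284.7 -356.3  392.8] tip [ 339.5 -316.9  215.2] az 0.623 dep 1.208 ydir [ 0.536 -0.844 -0.021] j [-1.11  0.27  1.98  0.43  0.99 -0.35] F [-0.1  0.1 -0.7] op 0.53
TCP goal [ 306.3 -153.9  385.2] rotang 0.363
7.9,-22.7,-16.4,-0.018,0.048,-0.007,0.420,
8.8,-22.4,-16.4,-0.018,0.048,-0.007,0.420,
9.8,-22.0,-16.3,-0.018,0.048,-0.007,0.420,
10.7,-21.6,-16.2,-0.018,0.048,-0.007,0.420,
11.6,-21.3,-16.1,-0.018,0.048,-0.007,0.420,
12.6,-20.9,-15.9,-0.018,0.048,-0.007,0.420,
13.5,-20.5,-15.6,-0.018,0.048,-0.007,0.420,
```

jog_arm(
  deltas=[8, -23, -16.5, -0.018, 0.048, -0.007, 0.42, 9, -22.5, -16.5, -0.018, 0.048, -0.007, 0.42, 10, -22, -16.5, -0.018, 0.048, -0.007, 0.42, 11, -21.5, -16, -0.018, 0.048, -0.007, 0.42, 12, -21, -16, -0.018, 0.048, -0.007, 0.42, 13, -21, -16, -0.018, 0.048, -0.007, 0.42, 13.5, -20.5, -15.5, -0.018, 0.048, -0.007, 0.42],
)

```text
t: 1.85
eef_pos: [306.5, -145.6, 385.1]
tcp_rot: [3.134, 0.86, 0.697]
ft_force: [0.5, 0.9, -0.6]
opening: 0.422
```

Run:
```python
from plan import *
st()
a=rows([415,-45,100],rot(.7,.87),4,.42)
```

```text
t 1.85 tcp [ 306.5 -145.6  385.1] tip [401.5 -66.  241.1] az 0.697 dep 0.86 ydir [ 0.646 -0.763  0.005] j [-0.8   0.12  2.28  0.94  0.94 -0.59] F [ 0.5  0.9 -0.6] op 0.42
TCP goal [ 321.3 -123.9  245.2] rotang 0.011
30.6,-1.9,18.0,0.001,-0.003,-0.000,0.420,
30.7,-1.9,17.9,0.001,-0.003,-0.000,0.420,
30.7,-1.8,17.9,0.001,-0.003,-0.000,0.420,
30.8,-1.8,17.8,0.001,-0.003,-0.000,0.420,
```

jog_arm(
  deltas=[30, -2, 18, 0, 0, 0, 0.42, 30, -2, 18, 0, 0, 0, 0.42, 30, -2, 18, 0, 0, 0, 0.42, 31, -2, 18, 0, 0, 0, 0.42],
)

```text
t: 2.35
eef_pos: [321.0, -122.8, 245.4]
tcp_rot: [3.118, 0.861, 0.687]
ft_force: [1.4, -0.5, 0.6]
opening: 0.421
```

Run:
```python
from plan import *
st()
a=rows([415,-45,14],rot(.7,.87),4,.42)
for n in ["side","top","wrist"]:
    cv2.imwrite(f"pics/{n}1.png",eyes.read_camera(n)["image"][:,:,::-1])
```

```text
t 2.35 tcp [ 321.  -122.8  245.4] tip [416.8 -44.3 101.3] az 0.687 dep 0.861 ydir [ 0.648 -0.762  0.015] j [-0.72  0.48  2.45  1.49  0.7  -1.26] F [ 1.4 -0.5  0.6] op 0.42
TCP goal [ 321.3 -123.9  159.2] rotang 0.019
16.3,-0.1,14.1,0.003,-0.002,-0.002,0.420,
16.3,0.0,14.1,0.003,-0.002,-0.002,0.420,
16.3,0.1,14.1,0.003,-0.002,-0.002,0.420,
16.4,0.2,14.0,0.003,-0.002,-0.002,0.420,
```

View pics/side1.png

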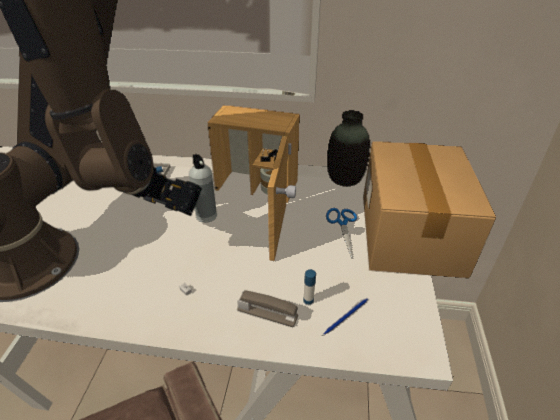

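View pics/wrist1.png

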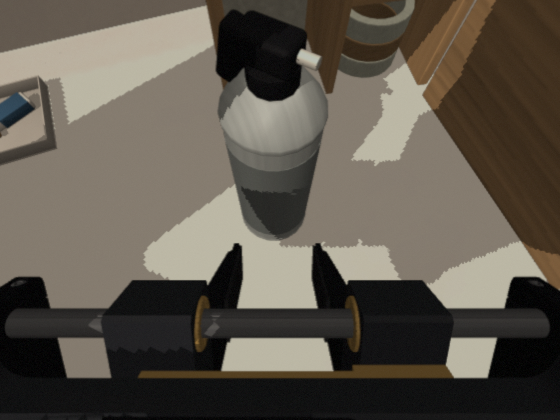

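The wrist view shows the can's base at column ~275, midway between the fingertips (237 and 318), with the bay mouth beyond. I'm lowering in line.

jog_arm(
  deltas=[16, 0, 14, 0.003, -0.002, -0.002, 0.42, 16, 0, 14, 0.003, -0.002, -0.002, 0.42, 16, 0, 14, 0.003, -0.002, -0.002, 0.42, 16, 0, 14, 0.003, -0.002, -0.002, 0.42],
)

```text
t: 3.0
eef_pos: [322.3, -125.6, 165.0]
tcp_rot: [3.13, 0.861, 0.691]
ft_force: [-0.6, -0.3, 0.7]
opening: 0.42
```

Run:
```python
from plan import *
st()
a=rows([440,-25,14],rot(.7,.87),3,.42)
```

```text
t 3.0 tcp [ 322.3 -125.6  165. ] tip [417.6 -46.7  20.9] az 0.691 dep 0.861 ydir [ 0.644 -0.765  0.007] j [-0.72  0.73  2.49  1.82  0.73 -1.7 ] F [-0.6 -0.3  0.7] op 0.42
TCP goal [ 346.3 -103.9  159.2] rotang 0.011
8.5,-0.4,-6.9,0.002,-0.003,-0.002,0.420,
8.5,-0.4,-7.0,0.002,-0.003,-0.002,0.420,
8.5,-0.4,-7.0,0.002,-0.003,-0.002,0.420,
```

jog_arm(
  deltas=[8.5, -0.5, -7, 0.002, -0.003, 0, 0.42, 8.5, -0.5, -7, 0.002, -0.003, 0, 0.42, 8.5, -0.5, -7, 0.002, -0.003, 0, 0.42],
)

```text
t: 3.38
eef_pos: [348.4, -103.3, 162.0]
tcp_rot: [3.132, 0.866, 0.686]
ft_force: [0.3, 0.1, -0.2]
opening: 0.421
```

```bash
cat >> plan.py <<'E'
CUP=(614.93,45.32,.9044)
def m2w(x,y):
    c,s=np.cos(CUP[2]),np.sin(CUP[2]); return np.array([573.3+c*x-s*y,78.1+s*x+c*y])
def cantip(x,y,az,z=13,d=30):
    return np.r_[m2w(x,y)-d*np.array([np.cos(az),np.sin(az)]),z]
E
python3 - <<'E'
from plan import *
st()
print(cantip(-123,32,.7),cantip(-40,3,.75))
a=rows(cantip(-40,3,.75),rot(.75,.87),14,.42)
for n in ["wrist","top"]:
    cv2.imwrite(f"pics/{n}2.png",eyes.read_camera(n)["image"][:,:,::-1])
E
```

```text
t 3.375 tcp [ 348.4 -103.3  162. ] tip [443.7 -25.4  17.2] az 0.686 dep 0.866 ydir [ 0.639 -0.769  0.006] j [-0.62  0.73  2.46  1.89  0.72 -1.65] F [ 0.3  0.1 -0.2] op 0.42
[449.16764269 -18.13018771  13.        ] [524.26487777  28.06313309  13.        ]
TCP goal [434.6 -55.4 158.2] rotang 0.058
4.7,1.3,-5.1,-0.003,-0.000,-0.003,0.420,
4.7,1.3,-5.1,-0.003,-0.000,-0.003,0.420,
4.7,1.4,-5.1,-0.003,-0.000,-0.003,0.420,
4.7,1.4,-5.1,-0.003,-0.000,-0.003,0.420,
4.7,1.4,-5.1,-0.003,-0.000,-0.003,0.420,
4.7,1.4,-5.1,-0.003,-0.000,-0.003,0.420,
4.7,1.5,-5.1,-0.003,-0.000,-0.003,0.420,
4.7,1.5,-5.1,-0.003,-0.000,-0.003,0.420,
4.6,1.5,-5.1,-0.003,-0.000,-0.003,0.420,
4.6,1.6,-5.1,-0.003,-0.000,-0.003,0.420,
4.6,1.6,-5.1,-0.003,-0.000,-0.003,0.420,
4.6,1.6,-5.1,-0.003,-0.000,-0.003,0.420,
4.6,1.6,-5.1,-0.003,-0.000,-0.003,0.420,
4.6,1.7,-5.1,-0.003,-0.000,-0.003,0.420,
```

View pics/wrist2.png

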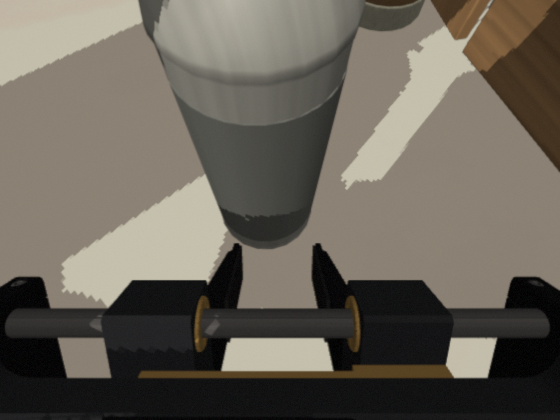

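The wrist view puts the can's base at column ~265 against a finger midpoint of 277, so it sits about 4 mm left. I'll shift left first and then push slowly.

jog_arm(
  deltas=[3, -4, -1, 0, 0, 0, 0.42, 4.5, 0, -4, 0, 0, 0, 0.42, 4.5, 0.5, -4.5, 0, 0, 0, 0.42, 4.5, 1, -4.5, 0, 0, 0, 0.42],
)

```text
t: 3.98
eef_pos: [363.5, -86.2, 158.5]
tcp_rot: [3.133, 0.867, 0.688]
ft_force: [-3.5, -1.1, 1.4]
opening: 0.424
```

Run:
```python
from plan import *
st()
a=rows(cantip(-40,3,.75),rot(.75,.87),12,.42)
for n in ["wrist","top"]:
    cv2.imwrite(f"pics/{n}3.png",eyes.read_camera(n)["image"][:,:,::-1])
```

```text
t 3.975 tcp [363.5 -86.2 158.5] tip [458.5  -8.1  13.6] az 0.688 dep 0.867 ydir [ 0.64  -0.768  0.005] j [-0.55  0.74  2.44  1.94  0.72 -1.63] F [-3.5 -1.1  1.4] op 0.42
TCP goal [434.6 -55.4 158.2] rotang 0.056
4.0,1.8,-4.7,-0.003,-0.000,-0.003,0.420,
4.0,1.8,-4.7,-0.003,-0.000,-0.003,0.420,
4.0,1.9,-4.7,-0.003,-0.000,-0.003,0.420,
4.0,1.9,-4.7,-0.003,-0.000,-0.003,0.420,
4.0,1.9,-4.7,-0.003,-0.000,-0.003,0.420,
4.0,2.0,-4.7,-0.003,-0.000,-0.003,0.420,
4.0,2.0,-4.7,-0.003,-0.000,-0.003,0.420,
4.0,2.0,-4.7,-0.003,-0.000,-0.003,0.420,
4.0,2.0,-4.7,-0.003,-0.000,-0.003,0.420,
4.0,2.1,-4.7,-0.003,-0.000,-0.003,0.420,
4.0,2.1,-4.6,-0.003,-0.000,-0.003,0.420,
3.9,2.1,-4.6,-0.003,-0.000,-0.003,0.420,
```

View pics/wrist3.png

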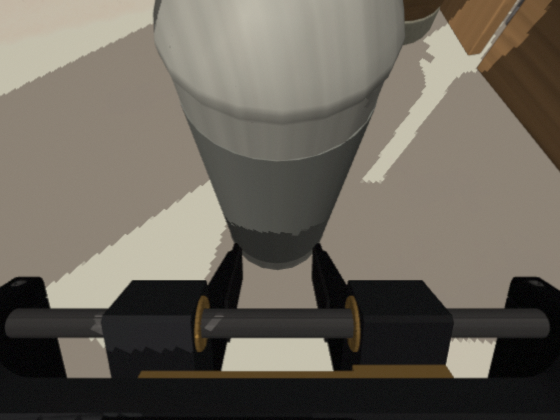

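The can is cradled between the fingertips, centred at column ~277, and the force is about 4 N. I'm continuing the push.

jog_arm(
  deltas=[4, 2, -4.5, -0.003, 0, -0.003, 0.42, 4, 2, -4.5, -0.003, 0, -0.003, 0.42, 4, 2, -4.5, -0.003, 0, -0.003, 0.42, 4, 2, -4.5, -0.003, 0, -0.003, 0.42, 4, 2, -4.5, -0.003, 0, -0.003, 0.42, 4, 2, -4.5, -0.003, 0, -0.003, 0.42],
)

```text
t: 4.82
eef_pos: [401.3, -71.2, 157.8]
tcp_rot: [3.136, 0.867, 0.717]
ft_force: [-2.4, -2.0, 2.2]
opening: 0.42
```

Run:
```python
from plan import *
st()
a=rows(cantip(-40,3,.75),rot(.75,.87),6,.42)
for n in ["wrist","top","side"]:
    cv2.imwrite(f"pics/{n}4.png",eyes.read_camera(n)["image"][:,:,::-1])
w=cv2.imread("pics/wrist4.png");t=cv2.imread("pics/top4.png")
cv2.imwrite("pics/c4.png",np.hstack([cv2.resize(w,(400,300)),cv2.resize(t[130:310,90:330],(400,300))]))
```

```text
t 4.825 tcp [401.3 -71.2 157.8] tip [494.    9.7  13. ] az 0.717 dep 0.867 ydir [ 0.661 -0.751  0.004] j [-0.46  0.73  2.36  1.91  0.69 -1.5 ] F [-2.4 -2.   2.2] op 0.42
TCP goal [434.6 -55.4 158.2] rotang 0.029
3.8,1.7,-4.5,-0.003,-0.001,-0.004,0.420,
3.8,1.7,-4.5,-0.003,-0.001,-0.004,0.420,
3.8,1.8,-4.5,-0.003,-0.001,-0.004,0.420,
3.7,1.8,-4.5,-0.003,-0.001,-0.004,0.420,
3.7,1.8,-4.5,-0.003,-0.001,-0.004,0.420,
3.7,1.8,-4.5,-0.003,-0.001,-0.004,0.420,
```

View pics/c4.png

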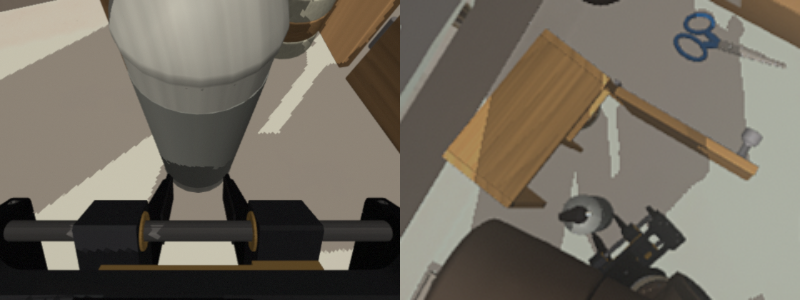

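jog_arm(
  deltas=[4, 2, -4.5, -0.003, 0, -0.003, 0.42, 4, 2, -4.5, -0.003, 0, -0.003, 0.42, 4, 2, -4.5, -0.003, 0, -0.003, 0.42, 3.5, 2, -4.5, -0.003, 0, -0.003, 0.42, 3.5, 2, -4.5, -0.003, 0, -0.003, 0.42],
)

```text
t: 5.6
eef_pos: [431.3, -58.4, 157.7]
tcp_rot: [3.139, 0.867, 0.742]
ft_force: [-1.8, -0.9, -1.2]
opening: 0.42
```

Run:
```python
from plan import *
st()
C=[eyes.read_camera(n) for n in ("top","side")]
t,s=[c["image"][:,:,::-1].copy() for c in C]
cv2.imwrite("pics/top5.png",t);cv2.imwrite("pics/side5.png",s)
cv2.imwrite("pics/c5.png",np.hstack([cv2.resize(t[150:300,110:260],(400,400),interpolation=2),cv2.resize(s[100:250,160:310],(400,400),interpolation=2)]))
```

```text
t 5.6 tcp [431.3 -58.4 157.7] tip [521.9  24.7  12.8] az 0.742 dep 0.867 ydir [ 0.677 -0.736  0.001] j [-0.4   0.73  2.29  1.86  0.66 -1.4 ] F [-1.8 -0.9 -1.2] op 0.42
```

View pics/c5.png

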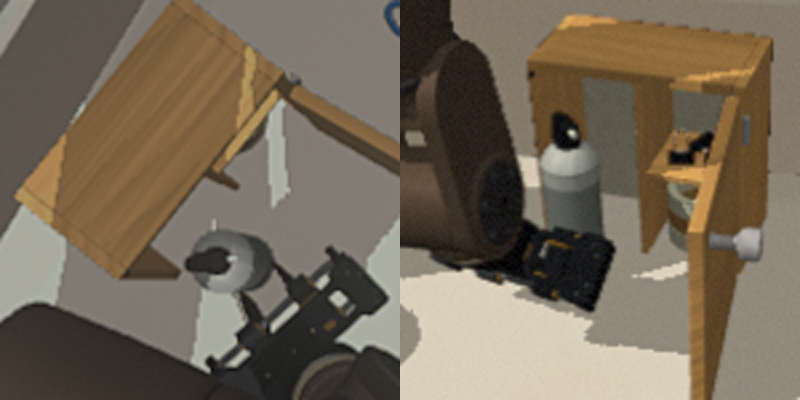

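```bash
cat >> plan.py <<'E'
def w2m(p):
    c,s=np.cos(CUP[2]),np.sin(CUP[2]); d=np.array(p)[:2]-[573.3,78.1]; return np.array([c*d[0]+s*d[1],-s*d[0]+c*d[1]])
def tipnow():
    s=env.state(); R=Ro.from_euler('xyz',s['tcp_rot']).as_matrix(); return s['eef_pos']+190*R[:,0],np.arctan2(R[1,0],R[0,0])
E
python3 - <<'E'
from plan import *
t=eyes.read_camera("top")
P=pix2z(t,[[193.2,248.2]],145)[0]; tp,az=tipnow()
print(P,w2m(P),"by tip",tp[:2]+30*np.array([np.cos(az),np.sin(az)]),w2m(tp[:2]+30*np.array([np.cos(az),np.sin(az)])))
# image overlay candidate
im=t["image"][:,:,::-1].copy(); th=np.linspace(0,6.28,60)
c=tp[:2]+30*np.array([np.cos(az),np.sin(az)])
big=cv2.resize(im[150:300,110:260],None,fx=4,fy=4,interpolation=2)
L=[[0,-115,227],[0,115,227],[0,3,0],[0,103,0],[0,103,215]]
from fit import cupw
for pts,col in ((np.c_[c[0]+30*np.cos(th),c[1]+30*np.sin(th),0*th+145],(255,0,255)),(np.c_[c[0]+30*np.cos(th),c[1]+30*np.sin(th),0*th],(0,255,0)),(cupw(CUP,L),(0,0,255))):
    for u in proj(t,pts):
        u=(u-[110,150]+.5)*4; cv2.circle(big,(int(u[0]),int(u[1])),2,col,-1)
cv2.imwrite("pics/ov5.png",big)
E
```

```text
[541.18033548  42.06325594 145.        ] [-48.18184716   2.97142642] by tip [544.07005076  44.92860101] [-44.14323139   2.47118705]
```

View pics/ov5.png

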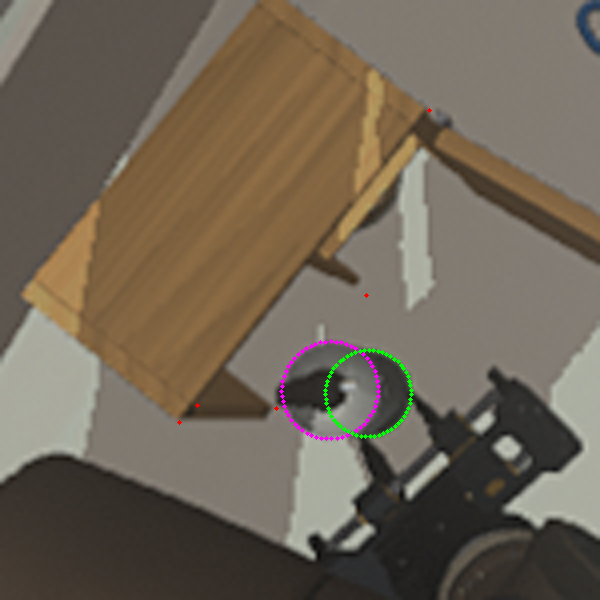

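Run:
```python
from plan import *
t=eyes.read_camera("top"); s=eyes.read_camera("side")
for z in(0,):
  for P in pix2z(t,np.array([[357,280],[351,284],[270,413],[276,407]])/4+[110,150]-.5,z): print(w2m(P))
print("side: divider bottom, wall bottom")
for P in pix2z(s,np.array([[245,238],[160,226]])/2.4+[150,95]-.3,0): print(w2m(P))
c=s["image"][:,:,::-1][100:200,200:310]; cv2.imwrite("pics/sd.png",cv2.resize(c,None,fx=6,fy=6,interpolation=2))
```

```text
[ 12.39685148 -54.41136476]
[ 13.94692883 -49.60982433]
[ 1.60329906 55.60722205]
[ 0.9440567  49.78008026]
side: divider bottom, wall bottom
[ 16.21049557 -51.40705013]
[11.0267686  61.52113339]
```

View pics/sd.png

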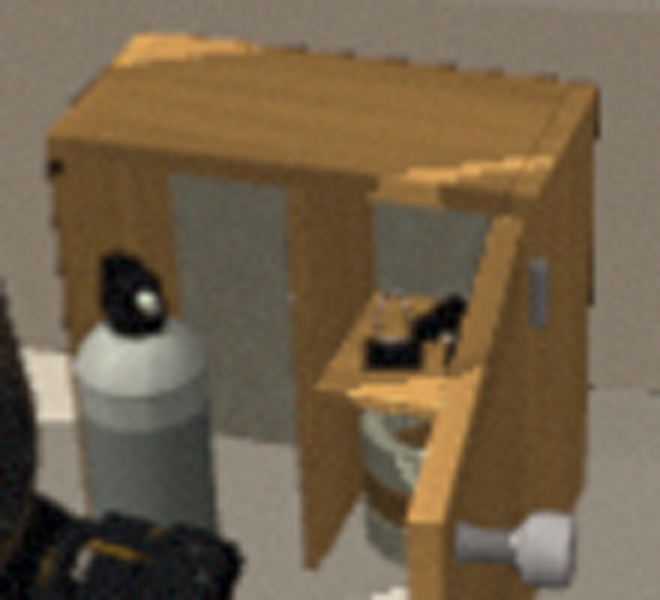

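Run:
```python
from plan import *
a=rows(cantip(-15,1,.84),rot(.84,.87),5,.42)
a=rows(cantip(42,0,.9),rot(.9,.87),9,.42,start=a)
```

```text
TCP goal [461.4 -46.6 158.2] rotang 0.097
3.9,2.4,-4.7,-0.015,-0.001,-0.013,0.420,
3.8,2.5,-4.7,-0.015,-0.001,-0.013,0.420,
3.8,2.6,-4.6,-0.015,-0.001,-0.013,0.420,
3.8,2.7,-4.6,-0.015,-0.001,-0.013,0.420,
3.7,2.8,-4.6,-0.015,-0.001,-0.013,0.420,
TCP goal [504.5  -8.4 158.2] rotang 0.06
4.1,0.7,-4.9,-0.005,0.000,-0.004,0.420,
4.1,0.8,-4.9,-0.005,-0.000,-0.004,0.420,
4.1,0.8,-4.9,-0.005,0.000,-0.004,0.420,
4.1,0.8,-4.8,-0.005,0.000,-0.004,0.420,
4.1,0.9,-4.8,-0.005,-0.000,-0.004,0.420,
4.1,0.9,-4.8,-0.005,0.000,-0.004,0.420,
4.1,1.0,-4.8,-0.005,0.000,-0.004,0.420,
4.1,1.0,-4.8,-0.005,-0.000,-0.004,0.420,
4.1,1.1,-4.8,-0.005,-0.000,-0.004,0.420,
```

jog_arm(
  deltas=[3.9, 2.5, -4.7, -0.015, 0, -0.013, 0.42, 3.9, 2.5, -4.7, -0.015, 0, -0.013, 0.42, 3.8, 2.6, -4.6, -0.015, 0, -0.013, 0.42, 3.8, 2.7, -4.6, -0.015, 0, -0.013, 0.42, 3.8, 2.8, -4.6, -0.015, 0, -0.013, 0.42],
)

```text
t: 6.48
eef_pos: [463.3, -46.1, 158.0]
tcp_rot: [3.142, 0.868, 0.848]
ft_force: [-1.4, -1.3, -1.0]
opening: 0.422
```

Run:
```python
from plan import *
st(); tp,az=tipnow(); print(w2m(tp[:2]+30*np.array([np.cos(az),np.sin(az)])))
a=rows(cantip(42,0,.9),rot(.9,.87),9,.42)
C=[eyes.read_camera(n) for n in ("top","wrist")]
t,s=[c["image"][:,:,::-1].copy() for c in C]
cv2.imwrite("pics/c6.png",np.hstack([cv2.resize(t[150:300,110:260],(400,400),interpolation=2),cv2.resize(s,(400,300))[:,:].copy() if 0 else cv2.copyMakeBorder(cv2.resize(s,(400,300)),0,100,0,0,0)]))
```

```text
t 6.475 tcp [463.3 -46.1 158. ] tip [544.5  46.   13. ] az 0.848 dep 0.868 ydir [ 0.75  -0.661  0.   ] j [-0.35  0.74  2.21  1.71  0.65 -1.27] F [-1.4 -1.3 -1. ] op 0.42
[-13.09656744   1.12455995]
TCP goal [504.5  -8.4 158.2] rotang 0.052
4.0,0.7,-4.7,-0.004,-0.000,-0.004,0.420,
4.0,0.7,-4.7,-0.004,-0.000,-0.004,0.420,
4.0,0.7,-4.7,-0.004,-0.000,-0.004,0.420,
4.0,0.8,-4.7,-0.004,-0.000,-0.004,0.420,
4.0,0.8,-4.7,-0.004,-0.000,-0.004,0.420,
4.0,0.8,-4.7,-0.004,-0.000,-0.004,0.420,
4.0,0.9,-4.7,-0.004,-0.000,-0.004,0.420,
3.9,0.9,-4.7,-0.004,-0.000,-0.004,0.420,
3.9,0.9,-4.7,-0.004,-0.000,-0.004,0.420,
```

View pics/c6.png

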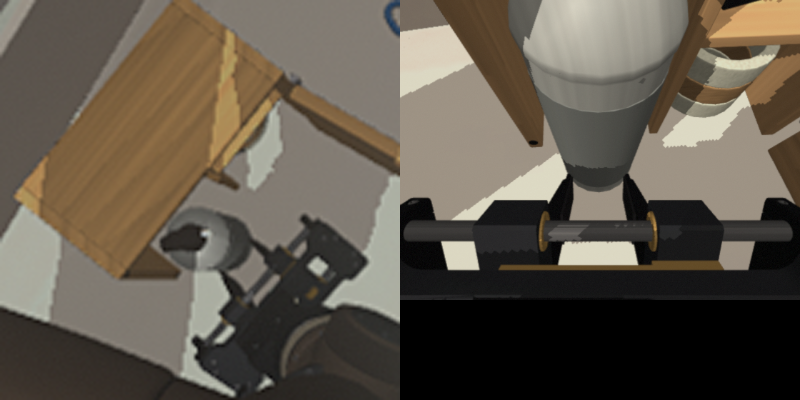

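The can is entering the bay centred: the wrist view shows its base between the left wall's foot (~535) and the divider's (~650). I'm pushing straight on.

jog_arm(
  deltas=[4, 0.7, -4.7, -0.004, 0, -0.004, 0.42, 4, 0.7, -4.7, -0.004, 0, -0.004, 0.42, 4, 0.7, -4.7, -0.004, 0, -0.004, 0.42, 4, 0.8, -4.7, -0.004, 0, -0.004, 0.42, 4, 0.8, -4.7, -0.004, 0, -0.004, 0.42, 4, 0.8, -4.7, -0.004, 0, -0.004, 0.42],
)

```text
t: 7.32
eef_pos: [492.4, -19.2, 158.0]
tcp_rot: [-3.137, 0.867, 0.887]
ft_force: [-0.9, -2.7, 0.4]
opening: 0.42
```

Run:
```python
from plan import *
st(); tp,az=tipnow(); print(w2m(tp[:2]+30*np.array([np.cos(az),np.sin(az)])))
a=rows(cantip(43,0,.9),rot(.9,.87),4,.42)
C=[eyes.read_camera(n) for n in ("top","wrist")]
t,s=[c["image"][:,:,::-1].copy() for c in C]
cv2.imwrite("pics/c7.png",np.hstack([cv2.resize(t[150:300,110:260],(400,400),interpolation=2),cv2.copyMakeBorder(cv2.resize(s,(400,300)),0,100,0,0,0)]))
```

```text
t 7.325 tcp [492.4 -19.2 158. ] tip [570.   76.1  13.1] az 0.887 dep 0.867 ydir [ 0.773 -0.634 -0.003] j [-0.27  0.74  2.15  1.67  0.64 -1.17] F [-0.9 -2.7  0.4] op 0.42
[26.35187751  0.8332832 ]
TCP goal [505.1  -7.6 158.2] rotang 0.017
2.7,0.6,-3.3,-0.004,-0.001,-0.002,0.420,
2.7,0.6,-3.3,-0.004,-0.001,-0.002,0.420,
2.7,0.6,-3.3,-0.004,-0.001,-0.002,0.420,
2.7,0.7,-3.3,-0.004,-0.001,-0.002,0.420,
```

View pics/c7.png

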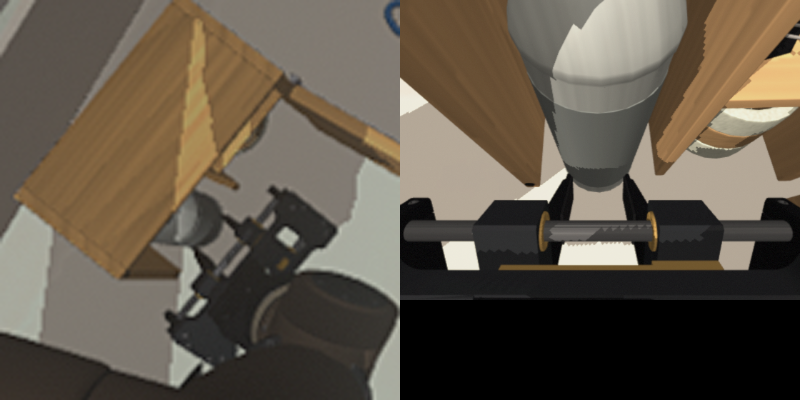

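Run:
```python
from plan import *
a=rows(cantip(44,0,.9,z=14),rot(.9,.78),5,.42)
```

```text
TCP goal [497.9 -16.6 147.6] rotang 0.088
2.3,0.5,0.5,-0.003,0.017,-0.002,0.420,
2.3,0.5,0.6,-0.003,0.017,-0.002,0.420,
2.3,0.5,0.6,-0.003,0.017,-0.002,0.420,
2.2,0.5,0.7,-0.003,0.017,-0.002,0.420,
2.2,0.5,0.7,-0.003,0.017,-0.002,0.420,
```

jog_arm(
  deltas=[2.3, 0.5, 0.5, -0.003, 0.017, -0.002, 0.42, 2.3, 0.5, 0.6, -0.003, 0.017, -0.002, 0.42, 2.3, 0.5, 0.6, -0.003, 0.017, -0.002, 0.42, 2.2, 0.5, 0.7, -0.003, 0.017, -0.002, 0.42, 2.2, 0.5, 0.7, -0.003, 0.017, -0.002, 0.42],
)

```text
t: 8.05
eef_pos: [497.8, -16.6, 146.6]
tcp_rot: [-3.142, 0.777, 0.903]
ft_force: [-0.3, -1.2, -1.9]
opening: 0.424
```

Run:
```python
from plan import *
st(); tp,az=tipnow(); print(w2m(tp[:2]+30*np.array([np.cos(az),np.sin(az)])))
C=[eyes.read_camera(n) for n in ("side","top","wrist")]
s,t,w=[c["image"][:,:,::-1].copy() for c in C]
cv2.imwrite("pics/c8.png",np.hstack([cv2.resize(t[150:300,110:260],(400,400),interpolation=2),cv2.copyMakeBorder(cv2.resize(w,(400,300)),0,100,0,0,0)]))
```

```text
t 8.05 tcp [497.8 -16.6 146.6] tip [581.7  89.8  13.3] az 0.903 dep 0.777 ydir [ 0.785 -0.62  -0.   ] j [-0.28  0.78  2.14  1.74  0.73 -1.26] F [-0.3 -1.2 -1.9] op 0.42
[44.35819534  0.53793403]
```

View pics/c8.png

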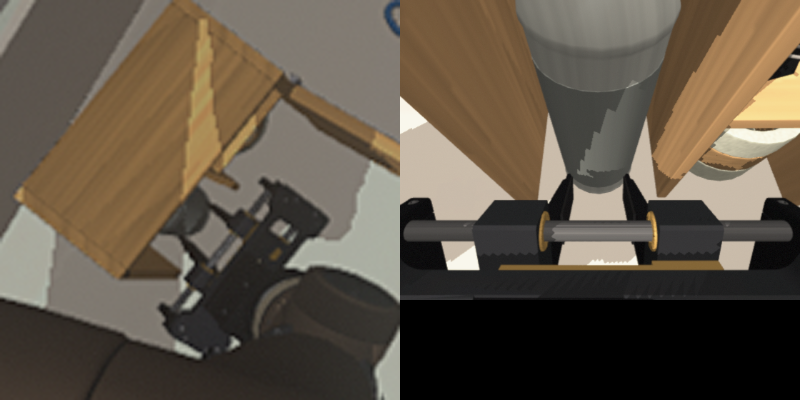

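jog_arm(
  deltas=[3, 0, -3, 0, 0, 0, 0.42, 2, 0, -2, 0, 0, 0, 0.42, 0, 0, 0, 0, 0, 0, 0.42],
)

```text
t: 8.57
eef_pos: [502.5, -10.6, 146.9]
tcp_rot: [3.141, 0.778, 0.902]
ft_force: [-0.6, -1.6, -0.6]
opening: 0.422
```

jog_arm(
  deltas=[-4, 0, 4, 0, 0, 0, 0.42, -11, 0, 11, 0, 0, 0, 0.42, -18, 0, 18, 0, 0, 0, 0.42, -20, 0, 20, 0, 0, 0, 0.42, -20, 0, 20, 0, 0, 0, 0.42],
)

```text
t: 9.2
eef_pos: [435.5, -94.5, 146.6]
tcp_rot: [3.139, 0.776, 0.904]
ft_force: [0.6, -0.4, 0.0]
opening: 0.419
```

Run:
```python
from plan import *
st(); tp,az=tipnow(); print(w2m(tp[:2]))
C=[eyes.read_camera(n) for n in ("side","top","wrist")]
s,t,w=[c["image"][:,:,::-1].copy() for c in C]
cv2.imwrite("pics/c9.png",np.hstack([cv2.resize(s[95:245,190:340],(400,400),interpolation=2),cv2.copyMakeBorder(cv2.resize(w,(400,300)),0,100,0,0,0)]))
cv2.imwrite("pics/wrist9.png",w)
```

```text
t 9.2 tcp [435.5 -94.5 146.6] tip [519.4  12.1  13.6] az 0.904 dep 0.776 ydir [ 0.787 -0.617  0.002] j [-0.49  0.77  2.24  1.62  0.78 -1.4 ] F [ 0.6 -0.4  0. ] op 0.42
[-85.18484404   1.55276823]
```

View pics/c9.png

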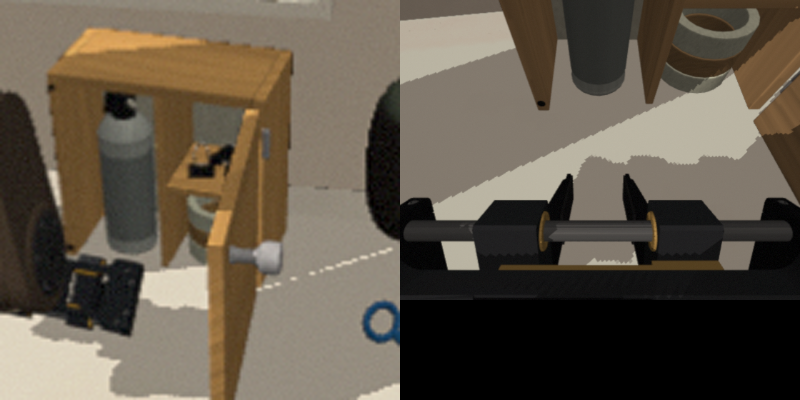

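Run:
```python
from plan import *
w=eyes.read_camera("wrist")
for P in pix2z(w,[[277,133],[240,118],[314,118],[201,152],[350,144]],0): print(P.round(1),w2m(P).round(1))
a=rows([430,-60,330],rot(.9,1.2),8,.1)
```

```text
[588.1  96.6   0. ] [23.7 -0.2]
[574.6 127.1   0. ] [39.3 29.3]
[621.   90.5   0. ] [ 39.3 -29.8]
[532.  117.3   0. ] [ 5.3 56.7]
[625.   53.7   0. ] [ 12.8 -55.7]
TCP goal [ 387.2 -113.9  507.1] rotang 0.424
-35.7,-3.2,-28.2,0.000,-0.053,0.000,0.100,
-37.1,-3.2,-26.2,0.000,-0.053,0.000,0.100,
-38.4,-3.2,-24.2,0.000,-0.053,0.000,0.100,
-39.7,-3.3,-22.1,0.000,-0.053,0.000,0.100,
-40.8,-3.3,-20.0,0.000,-0.053,0.000,0.100,
-41.8,-3.3,-17.8,0.000,-0.053,0.000,0.100,
-42.7,-3.3,-15.6,0.000,-0.053,0.000,0.100,
-43.4,-3.3,-13.3,0.000,-0.053,0.000,0.100,
```

jog_arm(
  deltas=[-36, -3, -28, 0, -0.053, 0, 0.1, -37, -3, -26, 0, -0.053, 0, 0.1, -38, -3, -24, 0, -0.053, 0, 0, -40, -3, -22, 0, -0.053, 0, 0, -41, -3, -20, 0, -0.053, 0, 0, -42, -3, -18, 0, -0.053, 0, 0, -43, -3, -15, 0, -0.053, 0, 0],
)

```text
t: 10.28
eef_pos: [394.8, -109.6, 469.6]
tcp_rot: [-3.131, 1.162, 0.916]
ft_force: [1.1, -0.7, 0.3]
opening: 0.006
```

```bash
cat >> plan.py <<'E'
def doortip(q,r,off,z):
    L=np.array([-14,-115.])+r*np.array([-np.sin(q),np.cos(q)])+off*np.array([-np.cos(q),-np.sin(q)])
    c,s=np.cos(CUP[2]),np.sin(CUP[2]); return np.array([CUP[0]+c*L[0]-s*L[1],CUP[1]+s*L[0]+c*L[1],z])
E
python3 - <<'E'
from plan import *
st()
print(doortip(1.65,130,50,260))
a=rows(doortip(1.65,130,50,275),rot(.9,1.57),9,0)
E
```

```text
t 10.275 tcp [ 394.8 -109.6  469.6] tip [440.8 -49.7 295.3] az 0.916 dep 1.162 ydir [ 0.787 -0.617 -0.004] j [-0.51  0.09  1.98  0.47  1.06 -0.08] F [ 1.1 -0.7  0.3] op 0.01
[ 666.27362636 -172.69906773  260.        ]
TCP goal [ 666.2 -172.8  465. ] rotang 0.408
5.5,28.1,-11.8,0.001,-0.045,0.001,0.000,
5.0,28.1,-12.1,0.001,-0.045,0.001,0.000,
4.5,28.0,-12.3,0.001,-0.045,0.001,0.000,
3.9,28.0,-12.5,0.001,-0.045,0.001,0.000,
3.4,28.0,-12.7,0.001,-0.045,0.001,0.000,
2.8,28.0,-12.9,0.001,-0.045,0.001,0.000,
2.3,28.0,-13.0,0.001,-0.045,0.001,0.000,
1.7,28.0,-13.1,0.001,-0.045,0.001,0.000,
1.1,28.0,-13.2,0.001,-0.045,0.001,0.000,
```

jog_arm(
  deltas=[5.5, 28, -12, 0, -0.045, 0, 0, 5, 28, -12, 0, -0.045, 0, 0, 4.5, 28, -12.5, 0, -0.045, 0, 0, 4, 28, -12.5, 0, -0.045, 0, 0, 3.5, 28, -12.5, 0, -0.045, 0, 0, 3, 28, -13, 0, -0.045, 0, 0, 2, 28, -13, 0, -0.045, 0, 0, 2, 28, -13, 0, -0.045, 0, 0, 1, 28, -13, 0, -0.045, 0, 0],
)

```text
t: 11.4
eef_pos: [673.3, -163.6, 471.1]
tcp_rot: [0.319, 1.564, -1.906]
ft_force: [0.5, 0.1, 0.3]
opening: 0.008
```

Run:
```python
from plan import *
st()
a=rows(doortip(1.65,130,50,172),rot(.9,1.57),4,0)
for n in ("side","top"):
    cv2.imwrite(f"pics/{n}10.png",eyes.read_camera(n)["image"][:,:,::-1])
```

```text
t 11.4 tcp [ 673.3 -163.6  471.1] tip [ 672.9 -164.9  281.1] az -1.906 dep 1.564 ydir [ 0.794 -0.608  0.002] j [-0.33  0.54  1.28 -0.01  1.31  0.32] F [0.5 0.1 0.3] op 0.01
TCP goal [ 666.2 -172.8  362. ] rotang 0.019
27.3,-0.1,2.7,0.004,0.002,-0.001,0.000,
27.3,-0.0,2.8,0.004,0.002,-0.001,0.000,
27.3,-0.0,2.8,0.004,0.002,-0.001,0.000,
27.3,0.0,2.9,0.004,0.002,-0.001,0.000,
```

View pics/side10.png

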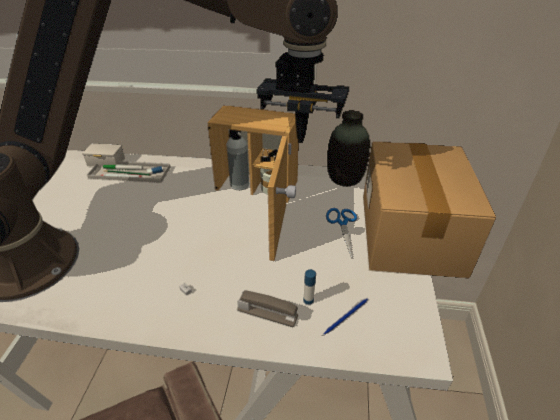

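View pics/top10.png

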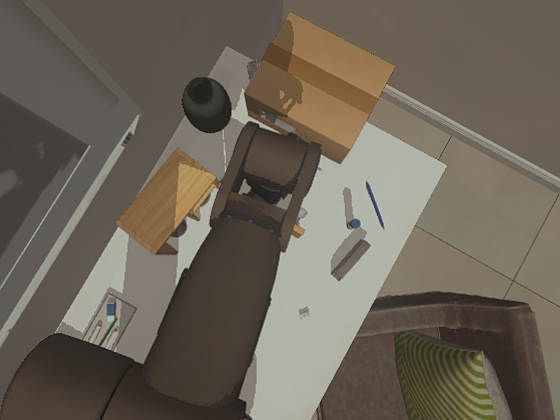

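The can stands upright in the left bay (side view, ~238,160), and the closed fingers hang on the far side of the open door, clear of the vase and box. I'm lowering them.

jog_arm(
  deltas=[27, 0, 3, 0.004, 0.002, 0, 0, 27, 0, 3, 0.004, 0.002, 0, 0, 27, 0, 3, 0.004, 0.002, 0, 0, 27, 0, 3, 0.004, 0.002, 0, 0],
)

```text
t: 12.0
eef_pos: [665.7, -169.8, 361.0]
tcp_rot: [2.677, 1.564, 0.44]
ft_force: [0.3, -0.2, 0.1]
opening: 0.006
```

Run:
```python
from plan import *
st()
g=None;R=rot(.9,1.57)
for q,n in ((1.65,3),(1.3,4),(1.0,3),(.7,3),(.4,3),(.15,3),(0,2)):
    g=rows(doortip(q,130,11 if q>.1 else 9,172),R,n,0,start=g)
```

```text
t 12.0 tcp [ 665.7 -169.8  361. ] tip [ 666.8 -169.3  171. ] az 0.44 dep 1.564 ydir [ 0.787 -0.618  0.003] j [-0.35  0.62  1.44  0.01  1.08  0.32] F [ 0.3 -0.2  0.1] op 0.01
TCP goal [ 633.7 -151.2  362. ] rotang 0.008
-0.4,-12.2,1.7,0.002,-0.002,-0.001,0.000,
-0.4,-12.2,1.7,0.002,-0.002,-0.001,0.000,
-0.3,-12.2,1.8,0.002,-0.002,-0.001,0.000,
TCP goal [ 598.3 -122.7  362. ] rotang 0.0
0.0,-11.4,-0.1,0.000,0.000,0.000,0.000,
0.0,-11.4,-0.1,0.000,0.000,0.000,0.000,
0.0,-11.4,-0.1,0.000,0.000,0.000,0.000,
0.0,-11.4,-0.1,0.000,0.000,0.000,0.000,
TCP goal [577.3 -89.9 362. ] rotang 0.0
0.0,-12.3,-4.2,0.000,0.000,0.000,0.000,
0.0,-12.3,-4.2,0.000,0.000,0.000,0.000,
0.0,-12.3,-4.2,0.000,0.000,0.000,0.000,
TCP goal [567.  -52.3 362. ] rotang 0.0
0.0,-10.5,-7.7,0.000,0.000,0.000,0.000,
0.0,-10.5,-7.7,0.000,0.000,0.000,0.000,
0.0,-10.5,-7.7,0.000,0.000,0.000,0.000,
TCP goal [568.3 -13.3 362. ] rotang 0.0
0.0,-7.7,-10.4,0.000,0.000,0.000,0.000,
0.0,-7.7,-10.4,0.000,0.000,0.000,0.000,
0.0,-7.7,-10.4,0.000,0.000,0.000,0.000,
TCP goal [578.1  17.7 362. ] rotang 0.0
0.0,-3.9,-10.1,0.000,0.000,0.000,0.000,
0.0,-3.9,-10.1,0.000,0.000,0.000,0.000,
0.0,-3.9,-10.1,0.000,0.000,0.000,0.000,
TCP goal [588.8  36.4 362. ] rotang 0.0
0.0,-1.6,-10.6,0.000,0.000,0.000,0.000,
0.0,-1.6,-10.6,0.000,0.000,0.000,0.000,
```

jog_arm(
  deltas=[0, -12, 1.7, 0.002, -0.002, 0, 0, 0, -12, 1.7, 0.002, -0.002, 0, 0, 0, -12, 1.7, 0.002, -0.002, 0, 0, 0, -11.5, 0, 0, 0, 0, 0, 0, -11.5, 0, 0, 0, 0, 0, 0, -11.5, 0, 0, 0, 0, 0],
)

```text
t: 12.75
eef_pos: [602.5, -125.7, 363.7]
tcp_rot: [1.822, 1.566, -0.419]
ft_force: [0.3, -0.9, -0.8]
opening: 0.006
```

Run:
```python
from plan import *
st()
g=None;R=rot(.9,1.57)
for q,n in ((1.3,2),(1.0,3),(.7,3),(.4,3)):
    g=rows(doortip(q,130,11 if q>.1 else 9,172),R,n,0,start=g)
for n in ("side","top"):
    cv2.imwrite(f"pics/{n}11.png",eyes.read_camera(n)["image"][:,:,::-1])
```

```text
t 12.75 tcp [ 602.5 -125.7  363.7] tip [ 603.3 -126.1  173.7] az -0.419 dep 1.566 ydir [ 0.783 -0.621  0.004] j [-0.31  0.52  1.63 -0.    0.99  0.36] F [ 0.3 -0.9 -0.8] op 0.01
TCP goal [ 598.3 -122.7  362. ] rotang 0.004
0.8,-2.6,0.1,0.000,-0.000,-0.002,0.000,
0.8,-2.6,0.1,0.000,-0.000,-0.002,0.000,
TCP goal [577.3 -89.9 362. ] rotang 0.0
0.0,-12.3,-4.2,0.000,0.000,0.000,0.000,
0.0,-12.3,-4.2,0.000,0.000,0.000,0.000,
0.0,-12.3,-4.2,0.000,0.000,0.000,0.000,
TCP goal [567.  -52.3 362. ] rotang 0.0
0.0,-10.5,-7.7,0.000,0.000,0.000,0.000,
0.0,-10.5,-7.7,0.000,0.000,0.000,0.000,
0.0,-10.5,-7.7,0.000,0.000,0.000,0.000,
TCP goal [568.3 -13.3 362. ] rotang 0.0
0.0,-7.7,-10.4,0.000,0.000,0.000,0.000,
0.0,-7.7,-10.4,0.000,0.000,0.000,0.000,
0.0,-7.7,-10.4,0.000,0.000,0.000,0.000,
```

View pics/side11.png

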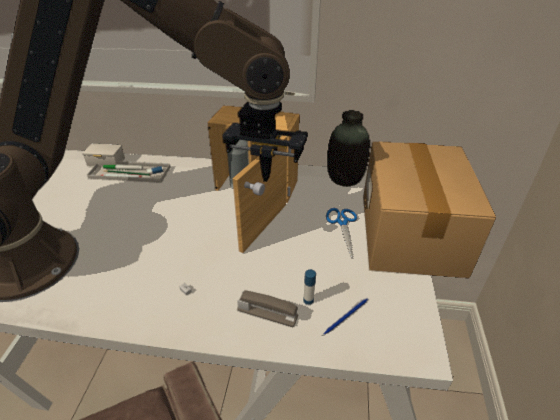

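The door is swinging with the fingers; its free edge is now at about (238,215), and the knob is clear of them. I'm continuing the arc.

jog_arm(
  deltas=[0.5, -10, -1, 0, 0, 0, 0, 0.5, -12, -4, 0, 0, 0, 0, 0, -12, -4, 0, 0, 0, 0, 0, -11, -6, 0, 0, 0, 0, 0, -10.5, -7.7, 0, 0, 0, 0, 0, -10.5, -7.7, 0, 0, 0, 0, 0, -9, -9, 0, 0, 0, 0],
)

```text
t: 13.72
eef_pos: [566.0, -43.3, 362.1]
tcp_rot: [1.8, 1.567, -0.442]
ft_force: [0.6, -0.6, 0.5]
opening: 0.004
```

Run:
```python
from plan import *
st()
g=None;R=rot(.9,1.57)
for q,n in ((.4,2),(.2,3),(.05,3),(0,2)):
    g=rows(doortip(q,130,10,173),R,n,0,start=g)
for n in ("side","top"):
    cv2.imwrite(f"pics/{n}12.png",eyes.read_camera(n)["image"][:,:,::-1])
```

```text
t 13.725 tcp [566.  -43.3 362.1] tip [566.7 -43.6 172.1] az -0.442 dep 1.567 ydir [ 0.783 -0.622  0.004] j [-0.19  0.46  1.75 -0.    0.93  0.48] F [ 0.6 -0.6  0.5] op 0.0
TCP goal [568.5 -12.3 363. ] rotang 0.004
-0.5,-8.6,-12.9,0.000,-0.000,-0.002,0.000,
-0.5,-8.6,-12.9,0.000,-0.000,-0.002,0.000,
TCP goal [576.   12.6 363. ] rotang 0.0
0.0,-3.2,-8.1,0.000,0.000,0.000,0.000,
0.0,-3.2,-8.1,0.000,0.000,0.000,0.000,
0.0,-3.2,-8.1,0.000,0.000,0.000,0.000,
TCP goal [584.7  30.1 363. ] rotang 0.0
0.0,-1.3,-6.4,0.000,0.000,0.000,0.000,
0.0,-1.3,-6.4,0.000,0.000,0.000,0.000,
0.0,-1.3,-6.4,0.000,0.000,0.000,0.000,
TCP goal [588.2  35.6 363. ] rotang 0.0
0.0,-0.3,-3.2,0.000,0.000,0.000,0.000,
0.0,-0.3,-3.2,0.000,0.000,0.000,0.000,
```

View pics/side12.png

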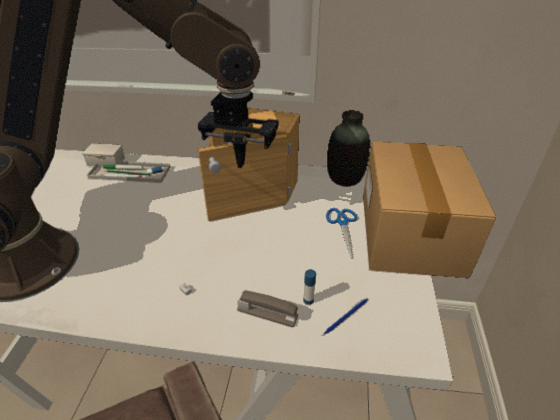

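The door is about 0.5 rad from shut and the fingers are clear of the knob at (213,165). I'll finish slowly.

jog_arm(
  deltas=[0, -7, -11, 0, 0, 0, 0, 0, -6, -11, 0, 0, 0, 0, 0, -4, -9, 0, 0, 0, 0, 0, -3.5, -8, 0, 0, 0, 0, 0, -3, -8, 0, 0, 0, 0, 0, -2, -6.5, 0, 0, 0, 0, 0, -1, -6, 0, 0, 0, 0, 0, -1, -5, 0, 0, 0, 0],
)

```text
t: 14.82
eef_pos: [586.2, 29.0, 361.9]
tcp_rot: [1.766, 1.567, -0.475]
ft_force: [-0.5, 0.1, -0.5]
opening: 0.003
```

Run:
```python
from plan import *
st()
a=rows(doortip(0,130,10,173),rot(.9,1.57),2,0)
C=[eyes.read_camera(n)["image"][:,:,::-1] for n in ("side","top")]
cv2.imwrite("pics/side13.png",C[0]);cv2.imwrite("pics/top13.png",C[1])
cv2.imwrite("pics/c13.png",np.hstack([cv2.resize(C[0][80:230,170:320],(400,400)),cv2.resize(C[1][130:280,100:250],(400,400))]))
```

```text
t 14.825 tcp [586.2  29.  361.9] tip [586.8  28.7 171.9] az -0.475 dep 1.567 ydir [ 0.784 -0.621  0.003] j [-0.06  0.48  1.7  -0.    0.95  0.61] F [-0.5  0.1 -0.5] op 0.0
TCP goal [588.2  35.6 363. ] rotang 0.004
-0.6,-1.3,-3.2,0.000,0.000,-0.002,0.000,
-0.6,-1.3,-3.2,0.000,0.000,-0.002,0.000,
```

View pics/c13.png

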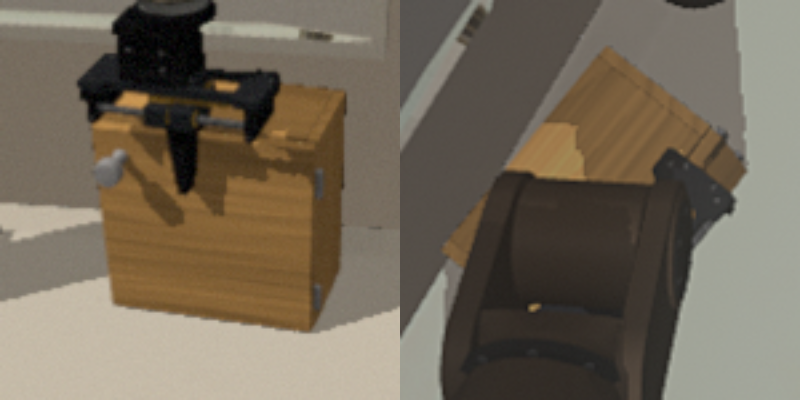

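jog_arm(
  deltas=[0, 0, -4, 0, 0, 0, 0, 0, 0, -4, 0, 0, 0, 0],
)

```text
t: 15.18
eef_pos: [590.7, 34.5, 361.8]
tcp_rot: [0.641, 1.567, -1.599]
ft_force: [-16.0, -23.5, 10.3]
opening: 0.007
```

jog_arm(
  deltas=[0, 0, -4, 0, 0, 0, 0],
)

```text
t: 15.3
eef_pos: [591.8, 35.5, 361.9]
tcp_rot: [0.025, 1.559, -2.214]
ft_force: [-26.1, -34.5, 14.4]
opening: 0.006
```

The force rose to ~43 N against the stop, so the door is home. I'm backing off.

jog_arm(
  deltas=[0, 0, 3, 0, 0, 0, 0, 0, 0, 6, 0, 0, 0, 0, 0, 0, 15, 0, 0, 0, 0, 0, 0, 25, 0, 0, 0, 0, 0, 0, 30, 0, 0, 0, 0, -25, 0, 20, 0, 0, 0, 0, -35, 0, 20, 0, 0, 0, 0, -35, 0, 20, 0, 0, 0, 0],
)

```text
t: 16.3
eef_pos: [501.6, -77.7, 458.6]
tcp_rot: [-0.297, 1.556, -2.536]
ft_force: [1.2, -1.0, 0.1]
opening: 0.003
```

Run:
```python
from plan import *
from fit import cupw
st()
D=[eyes.read_camera(n) for n in ("side","top","wrist")]
C=[c["image"][:,:,::-1].copy() for c in D]
for c,n in zip(C,"stw"): cv2.imwrite(f"pics/{n}14.png",c)
for k in range(2):
    for u in proj(D[k],[doortip(0,228,0,z) for z in(3,224)]+[doortip(.05,228,0,z) for z in(3,224)]):print(k,u.round(1))
cv2.imwrite("pics/c14.png",np.hstack([cv2.resize(C[0][80:230,170:320],(400,400),interpolation=2),cv2.resize(C[1][130:280,100:250],(400,400),interpolation=2)]))
```

```text
t 16.3 tcp [501.6 -77.7 458.6] tip [499.3 -79.2 268.6] az -2.536 dep 1.556 ydir [ 0.785 -0.619 -0.004] j [-0.28  0.27  1.77 -0.01  1.12  0.39] F [ 1.2 -1.   0.1] op 0.0
0 [213.5 192.8]
0 [205.3 125.7]
0 [212.  194.9]
0 [203.6 127.6]
1 [180.1 257.5]
1 [159.9 258.1]
1 [183.3 259.9]
1 [163.7 261.1]
```

View pics/c14.png

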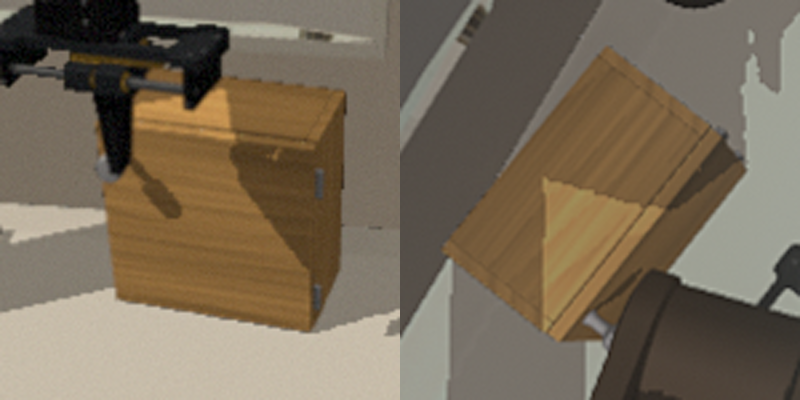

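View pics/w14.png

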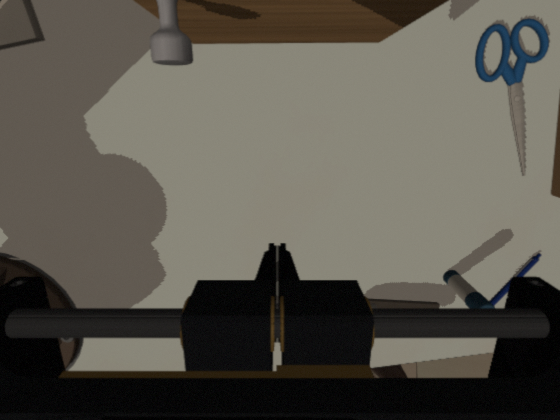

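Run:
```python
from cell import env
print(env.job_done())
```

```text
the job is handed in; nothing more can be done
None
```

The spray can is in the left bay and the door is shut. I handed the job in at about 16 s; no verdict was reported.

- **Can:** I pushed it low, at about 15–20 mm, cradled between two partly closed fingertips. The push force stayed around 4 N. My last wrist-camera fix, taken before the door closed, put it about 50 mm behind the front plane and within 1–2 mm of the bay's centre, standing upright. I could not see it once the door was shut.
- **Door:** I swung it shut with the closed fingers on its outer face until the force rose to about 45 N at the stop. After backing off, its free lower corner was at (213.9, 192.1) in the side view, against (213.5, 192.8) predicted for angle 0, and the top view showed it flush.
- **Other objects:** I did not measure the glue stick or stapler again at the end. The arm never went near them, and they looked unmoved in the side views taken while the door was closing. The arm ended clear of everything, with the force near zero.
- **One disagreement:** the front edge of the divider appeared about 12 mm behind the cupboard's front plane. It did not affect the fit.

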